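# Change the specimen carrier on the light-exposure rail

## Task

The exposed carrier (grey tab) still hangs in front of the lamp: slide it along the rail to rest against the stop collar at the left end. Then take the fresh carrier (yellow tab) out of the blue slotted block, hang both its hooks on the rail in the open place at the right end, let go so that it hangs there freely, and slide it along under the hood until the line on its tab stands at the red pointer. The two carriers must not touch, both stay hanging on the rail, and leave the pointer and the other things on the bench where they are.

Things in the scene. Friction and masses are not known exactly. Their poses are not given: they have to be found in the camera images.
- stand: Light-exposure stand, fixed. Origin on the bench under the rail's axis; y runs along the rail (to the robot's left), x away from the robot, z up; values here in mm in this frame. Base bar x -20..20 up to z 27. End posts at y -280 and +250, up to z 178. Lamp head behind the hood: y -75..75, x up to 104, z up to 175.
- rail_mid (a point): Point on the rail's axis at y = 0 of the stand, 165 mm above the bench; axes as the stand. The rail is a polished, slippery steel bar of 12 mm diameter along y between the end posts, with black stop collars of 24 mm diameter near both ends; the right collar's inner face is at y = -252 mm of the stand.
- hood_end (a point): Right front corner of the white sheet hood's top: stand x -11, y -95, z 186 mm. The hood, 3 mm thick, covers the rail from here to y +235 (left end): top leg x -11..42, z 183..186; back leg x 39..42 down to the base. Under it hooks pass only along the rail and can lift 6 mm; to the right of it the rail is open above and behind.
- loading_place (a point): Point on the rail's axis in the open place at the right end, y = -175 mm of the stand: hang the fresh carrier with its middle within about 25 mm of this.
- end_stop (a point): Point on the rail's axis at the right face of the left stop collar, y = +222 mm of the stand; axes as the stand. A carrier rests against the collar when its middle is 45 mm short of this point.
- mark (a point): Tip of the red pointer at the hood's front edge, 22 mm above the rail's axis, 11 mm in front of it; axes as the stand. Its red clip sits on top of the hood (16 mm wide along y, up to 16 mm high, from 8 mm behind the rail's axis backward) at another place each time, stand y -30..+35 mm. Friction of about 6 N holds it: do not push it.
- fresh: Fresh carrier, yellow tab, loose, rigid, about 0.22 kg, upright in the blue block. Origin: middle of its lower edge; z up, y along its width, x across it (away from the robot). A frame with ochre, red-brown and blue strips, 100 wide (y), 85 high, 6 mm thick (x), two white hooks at y -40 and +40 (each 10 mm wide) and a grip tab on the -x side.
- fresh_seat (a point): Where the rail's axis lies once hung: 111 mm above the carrier's origin; carrier axes. Seen along y, mm from here: stems x -14..-9; crown up to z 11; tips x 10..15, ending at z -4; hook feet at z -26. So the mouth is open to +x, z -26..-4: come from the -x side 15 mm too high, move +x until over the rail, then lower 15 mm.
- fresh_tab (a point): Grip point of the fresh carrier's tab: carrier x -19.5, y 0, 40 mm above the seat. The tab is 9 mm thick (x), 40 mm wide (y -20..20) and reaches from 10 mm below the seat to 56 mm above it; grip across the thickness. A black line marks its middle (y = 0).
- finished: Exposed carrier, grey tab, faded strips, loose, same shape and axes as the fresh one, hanging on the rail under the hood in front of the lamp, stand y -40..+40 mm. It slides on the rail under a light push (up to about 2 N) against the side edge of its tab.
- finished_seat (a point): Point of the exposed carrier where the rail's axis lies, 111 mm above its origin.
- finished_tab (a point): Middle of the exposed carrier's tab: x -19.5 mm, 40 mm above its seat; the tab is 40 mm wide (y).
- slot_block: Blue slotted block, fixed, 86 (x) x 126 (y) mm, 44 mm high; origin at the middle of its underside. The fresh carrier stands in the middle slot, lower edge 12 mm above the bench, 32 mm of it within the slot: lift it straight up. A bare frame, 88 mm high, stands in the slot 24 mm behind it (+x).
- jar: Brown jar with white lid, 60 mm diameter, 72 mm high, on the left of the bench; leave it.
- dropper: Brown dropper bottle, 33 mm diameter, 102 mm high, on the left; leave it.
- wash_bottle: White wash bottle with red cap, 179 mm high, at the left; leave it.
- tape: Roll of tan tape lying flat, 98 mm diameter, 25 mm high, near the robot; leave it.
- caliper: Digital caliper lying flat, 236 mm long, 14 mm high, left of the tape; leave it.
- pick: Thin wooden pick lying flat, 105 mm long, near the robot between the tape and the blue block; leave it.
- loupe: Black stand loupe, 39 mm diameter, 34 mm high, at the right edge beyond the stand's right end; leave it.

How it is judged:
On the way, in this order (a step that is already met when the one before it is completed fails the run):
1. the exposed carrier hangs on the rail against the left stop collar (within 6 mm) (y of finished_seat in the frame of end_stop above -0.051 m and z of finished_seat in the frame of end_stop above -0.005 m and angle between finished's own z axis and vertical below 0.15 rad), for 0.2 s.
2. the fresh carrier hangs by both hooks in the open place at the right end, let go (x of fresh_seat in the frame of rail_mid between -0.005 and 0.005 m and z of fresh_seat in the frame of rail_mid between -0.005 and 0.004 m and y of fresh_seat in the frame of rail_mid below -0.1 m and angle between the y axis of fresh and the y axis of rail_mid, either way round below 0.1 rad and contact force between fresh and stand above 0.3 N and contact force between the fingers and fresh below 0.05 N), for 0.2 s.
At the end, for the whole second after the job is handed in: the fresh carrier hangs by both hooks on the rail (seat within 5 mm of the rail's axis, tilt under 0.15 rad), at rest, with its line within 5 mm of the red pointer along the rail; the exposed carrier hangs upright against the left stop collar (within 8 mm) (y of fresh_seat in the frame of mark between -0.005 and 0.005 m and x of fresh_seat in the frame of rail_mid between -0.005 and 0.005 m and z of fresh_seat in the frame of rail_mid between -0.005 and 0.004 m and angle between the y axis of fresh and the y axis of rail_mid, either way round below 0.1 rad and angle between each of fresh, finished's own z axis and vertical below 0.15 rad and linear speed of fresh below 0.02 m/s and y of finished_seat in the frame of end_stop above -0.053 m and z of finished_seat in the frame of end_stop above -0.005 m); the robot touches nothing.
It fails at once if the two carriers touch (contact force between fresh and finished above 0.2 N).
It fails at once if the exposed carrier comes off the rail (z of finished_seat in the frame of rail_mid below -0.03 m).
It fails at once if the fresh carrier is dropped on the bench (angle between fresh's own z axis and vertical above 1 rad).
It fails at once if the red pointer is pushed out of place (over 5 mm) (distance of mark from where it was at the start of the episode above 0.005 m).
It fails at once if one of the jar, dropper bottle, wash bottle, tape, caliper, pick or loupe is moved (over 30 mm) (distance of any of jar, dropper, wash_bottle, tape, caliper, pick, loupe from where it was at the start of the episode above 0.03 m).
It also fails if it takes over 72 s, if anything falls off the work surface, if the arm or the gripper's body presses on something with over 40 N, if the wrist force passes 120 N, or if a joint passes its speed limit or range.

## Robot

A 6-joint arm with a two-finger parallel gripper is mounted at the origin on a cart in front of the work surface, level with it; the furniture and walls round the work are solid. World frame = base frame: x ahead of the robot, y to its left, z up, the work surface at z = 0. Lengths are in m, angles in rad, forces in N, time in s.
With the tool pointing down it reaches from about 0.3 to 0.775 m from the base axis. Payload 14.6 kg.
Tool frame: the origin (TCP) lies at the very end of the fingers, on their centre line; the grasp point (between the pads) lies 19 mm behind it; z points along the fingers, y is the line along which they close (so a half turn about z gives the same grasp; the last joint's range is limited). The gripper opens to 94 mm and grips with 3 to 60 N. Pads are 16 mm wide; open, the fingers measure 119 mm over their backs; the gripper's body (75 mm by 177 mm) begins 78 mm behind the grasp point.
Start: joints at [-1.39, 0.3, 1.521, -0, 1.321, -0.067], TCP at [0.135, -0.533, 0.205] pointing down, gripper open.
Joint ranges: [-3.03, 3.03], [-0.79, 2.21], [0.23, 2.52], [-1.04, 4.18], [0, 3.07], [-2.55, 2.55]. Speed limits (rad/s): [2.22, 2.22, 2.57, 3.14, 3.14, 3.14].

## Interface

Orientations are given as a rotation vector (axis times angle).
In Python, from cell import ctrl gives the robot as it stands.
- The arm moves only by the tool pendant, called after ">>>" as name(argument=value, ...) on one line, values as JSON. Schema: {"type":"object","properties":{"increments":{"type":"array","items":{"type":"number"},"minItems":6,"maxItems":30},"aperture":{"type":"number"},"clamp_n":{"type":"number"},"only":{"type":"string"},"quiet":{"type":"boolean"},"lines":{"type":"string"}},"required":["increments"],"additionalProperties":false}. increments is one flat list of numbers that holds 1 to 5 rows one after another, with no inner brackets; each row has 6 numbers: dx, dy, dz in m, then a rotation vector rx, ry, rz in rad; each row shifts and turns the commanded pose from where the row before left it, along the tool's axes as they then stand; what a row does not reach is not made up. A row lasts 1/8 s, in which the tool goes at most 0.0625 m and 0.188 rad, less where a joint would pass 70% of its speed; a pose out of reach is approached as far as the arm can. aperture is the finger opening in m, set as the call begins (left out keeps the last). The fingers move at their own pace and stop on an object; clamp_n is the grip in N (left out, the last holds). Time passes only in rows, so rows that do not move let the fingers close. The tool returns the time, the measured TCP pose, the force, the opening and the grip force at its end. only (a regular expression) keeps the lines of the reply that match it, lines (a string "A,B") keeps lines A to B, and quiet returns only ok. Input that does not fit is refused with a message, and nothing moves.
- ctrl.read_state(): the state, without advancing time (a new reading comes with each control period).
- ctrl.capture(name): name is "scene" or "side" or "wrist"; returns a dict with "image" (480x640x3 uint8, red, green, blue), "mtx" (3x3 intrinsics, pixels), "cam_to_world" (4x4, takes a point from camera to world coordinates). Camera axes: x right, y down, z forward; pixel columns grow to the right and rows downward; lengths in m; the calibration is good to about 2 mm. A picture is of the moment at which its call begins. There is no depth.
- ctrl.sign_off(): hands the job in; it is judged then, once.
The state is a dict: "time_s": time; "q": joint angles; "joint_velocities": joint speeds; "tau": joint torques, N m; "ee_pos": TCP position; "tool_rot": TCP orientation; "ft_force": force on the tool from outside, world axes, zero at the start; "torque": the same for the moment, N m; "finger_gap": finger opening in m; "finger_force": force on a finger pad.
Only numpy, scipy, OpenCV 4.12 (cv2) and the standard library are available. Lean on these libraries where they do the work, as an engineer would, in place of code of your own. Each camera call takes 0.05 s, during which the arm holds its last target. There are 200 camera calls.

## Working session

There is one attempt and no reset: what is moved stays moved. The work goes in short steps, Python scripts to look and compute and a tool call to move; the robot and the scene stay as the last step left them, time stands still between calls to the robot, and variables do not carry over. Pictures are saved under pics/ and viewed, at most 10 in all, crops included, and the job is handed in when it is done.

```bash
ls; mkdir -p pics
```

Create h.py:
```python
import numpy as np,cv2
from cell import ctrl
from scipy.spatial.transform import Rotation as R
def cap(n,f):
    c=ctrl.capture(n); cv2.imwrite(f'pics/{f}.png',c['image'][:,:,::-1]); np.savez(f'pics/{f}.npz',K=c['mtx'],T=c['cam_to_world']); return c
def ray(f,u,v):
    d=np.load(f'pics/{f}.npz'); r=d['T'][:3,:3]@np.linalg.solve(d['K'],[u,v,1.]); return d['T'][:3,3],r
def atz(f,u,v,z):
    o,r=ray(f,u,v); return o+r*(z-o[2])/r[2]
def proj(f,p):
    d=np.load(f'pics/{f}.npz'); q=d['K']@(d['T'][:3,:3].T@(np.array(p)-d['T'][:3,3])); return q[:2]/q[2]
def tri(*obs):
    A=np.zeros((3,3));b=np.zeros(3)
    for f,u,v in obs:
        o,r=ray(f,u,v); r=r/np.linalg.norm(r); P=np.eye(3)-np.outer(r,r); A+=P;b+=P@o
    return np.linalg.solve(A,b)
```

Run:
```python
from h import *
for n in ['scene','side']:
    c=cap(n,n+'0'); print(n,c['cam_to_world'].round(3).tolist(),c['mtx'].tolist())
s=ctrl.read_state();print(s)
```

```text
cell.py
pics
scene [[-0.638, -0.57, 0.517, -0.237], [-0.77, 0.476, -0.426, 0.628], [-0.003, -0.67, -0.743, 1.251], [0.0, 0.0, 0.0, 1.0]] [[564.7619542952305, 0.0, 320.1192814953463], [0.0, 564.7619542952305, 241.76601182263735], [0.0, 0.0, 1.0]]
side [[-0.97, -0.103, 0.22, 0.293], [-0.242, 0.472, -0.848, 0.908], [-0.017, -0.875, -0.483, 0.671], [0.0, 0.0, 0.0, 1.0]] [[435.7257389875445, 0.0, 318.65236268836645], [0.0, 435.7257389875445, 245.18849894445526], [0.0, 0.0, 1.0]]
{'time_s': 0.1, 'q': array([-1.38961602e+00,  3.00411385e-01,  1.52149311e+00,  1.75552026e-05,
        1.32069711e+00, -6.66140550e-02]), 'joint_velocities': array([-0.00032886, -0.0009887 ,  0.00011149,  0.00089826,  0.00199009,
        0.00030955]), 'tau': array([ 2.03316376e-03, -5.32645547e+01, -3.53284872e+01,  7.09711947e-02,
        2.34352757e-02, -6.23257597e-05]), 'ee_pos': array([ 0.13485012, -0.53298121,  0.2049563 ]), 'tool_rot': array([-3.11651126e+00, -3.88108023e-01,  6.40444017e-05]), 'ft_force': array([ 4.27356669e-02,  1.02635782e-04, -1.09906981e-01]), 'torque': array([-0.0361626 ,  0.02459977,  0.01615075]), 'finger_force': 0.0, 'finger_gap': 0.0938406660512026}
```

View pics/scene0.png

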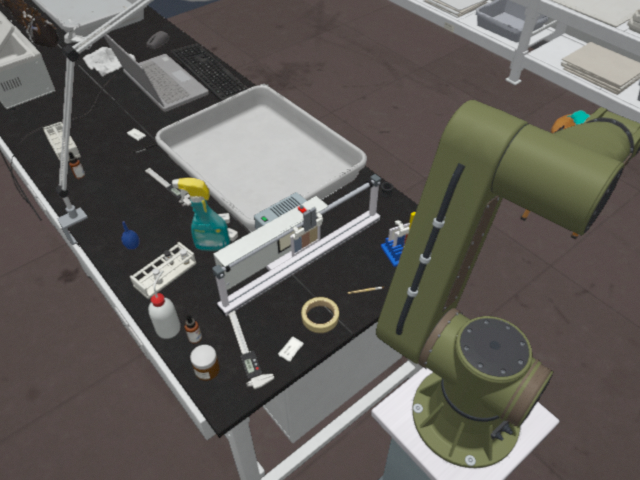

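View pics/side0.png

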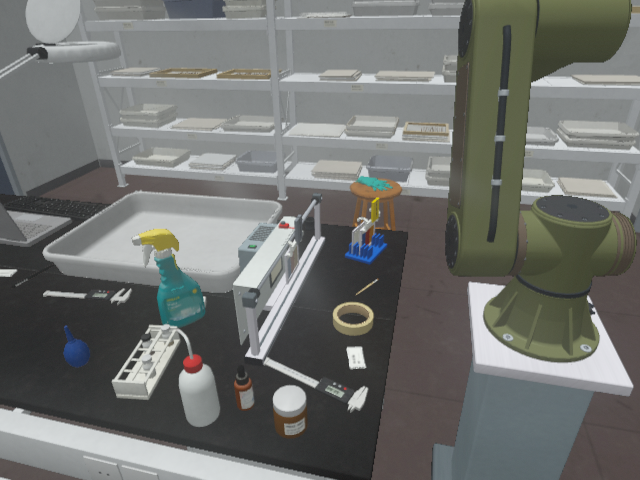

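Run:
```python
from h import *
a=cv2.imread('pics/scene0.png')[165:315,210:400];cv2.imwrite('pics/s1.png',cv2.resize(a,None,fx=4,fy=4,interpolation=cv2.INTER_CUBIC))
a=cv2.imread('pics/side0.png')[185:360,230:400];cv2.imwrite('pics/s2.png',cv2.resize(a,None,fx=3.4,fy=3.4,interpolation=cv2.INTER_CUBIC))
for p in [(223,306),(380,216)]: print(atz('scene0',*p,0.027))
for p in [(258,355),(322,240)]: print(atz('side0',*p,0.027))
print(atz('scene0',400,262,0),atz('side0',366,250,.0),atz('scene0',365,290,0))
cap('wrist','w0')
```

```text
[0.60338712 0.27042687 0.027     ]
[ 0.57951607 -0.28052279  0.027     ]
[0.59480211 0.27074076 0.027     ]
[ 0.58375983 -0.25570496  0.027     ]
[ 0.42547512 -0.21568108  0.        ] [ 0.4465689  -0.26950116  0.        ] [ 0.41579305 -0.06942236  0.        ]
```

View pics/s1.png

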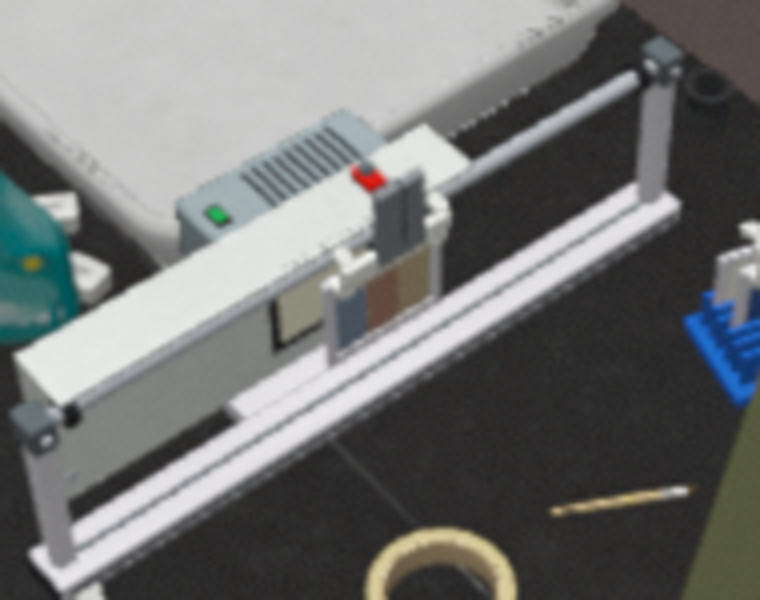

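View pics/s2.png

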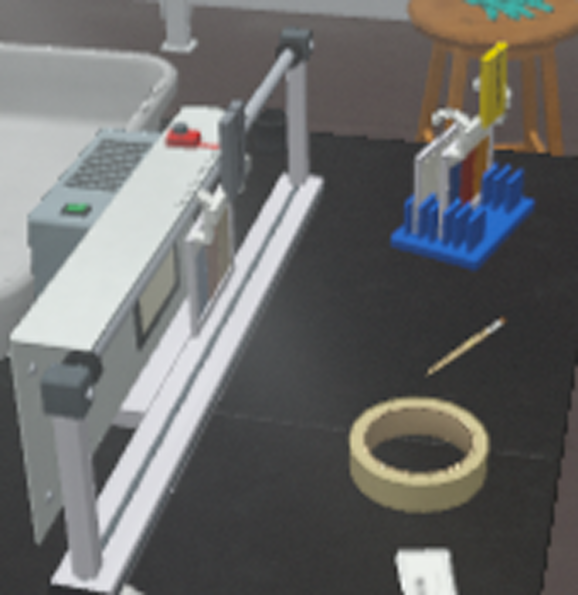

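View pics/w0.png

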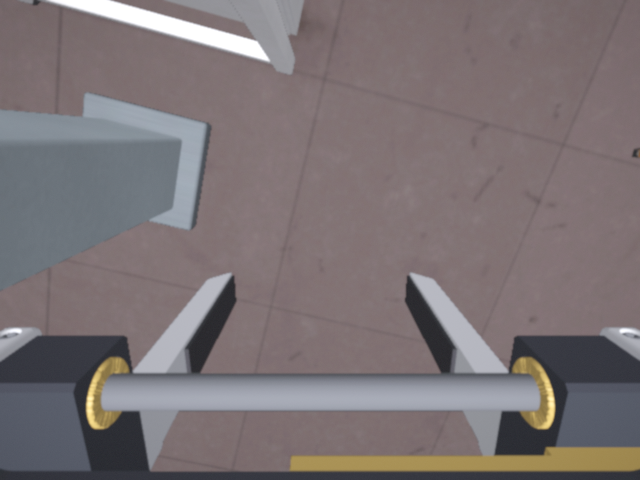

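Create fit.py:
```python
from h import *
from scipy.optimize import least_squares
a=lambda u,v:('scene0',210+(u+.5)/4-.5,165+(v+.5)/4-.5)
b=lambda u,v:('side0',230+(u+.5)/3.4-.5,185+(v+.5)/3.4-.5)
P=[((-11,-95,186),a(470,163)),((42,-95,186),a(425,125)),((42,235,186),a(17,355)),((-12,-252,165),a(637,80)) ,
((42,235,186),b(12,340)),((42,-95,186),b(180,108)),((-11,235,186),b(72,355))]
def S(p,q): c,s=np.cos(p[2]),np.sin(p[2]); q=np.array(q)/1000; return np.array([p[0]+c*q[0]-s*q[1],p[1]+s*q[0]+c*q[1],q[2]])
f=lambda p:np.concatenate([proj(o[0],S(p,q))-o[1:] for q,o in P])
r=least_squares(f,[.59,0,0],loss='soft_l1');p=r.x
if __name__=='__main__':
    print(p);print(f(p).reshape(-1,2).round(1))
    inv=lambda w:(np.array(S((0,0,-p[2]),1000*(np.array(w)-[p[0],p[1],0])))*1000).round(1)
    clip=tri(a(368,172),b(183,133));print('clip',clip,inv(clip))
    print('ftab top L',inv(tri(a(376,196),b(233,103))) ,inv(atz(*a(425,172),.221)),inv(atz(*a(376,196),.221)),inv(atz(*b(240,102),.221)))
    t=[tri(b(484,55),b(484,55))] if 0 else None
    for z in(.179,): print('ytab',[atz(*b(x,y),z).round(4) for x,y in((484,52),(508,44))])
    print('block',[atz(*q,0.) .round(4) for q in (b(392,243),b(474,268),b(533,207),a(685,322),a(740,404))])
```

```bash
python3 fit.py
```

```text
[0.6033856  0.01450608 0.00886096]
[[ 0.   0.2]
 [-1.3 -0.6]
 [-1.1  0.9]
 [ 0.4  1.4]
 [-1.  -0.7]
 [-0.1 -1.1]
 [ 6.4 -2. ]]
clip [ 0.62329876 -0.01738656  0.19419318] [ 19.6 -32.1 194.2]
ftab top L [-32.2   3.1 237.3] [-24.9 -44.1 221. ] [-21.3  -6.  221. ] [-24.6 -35.6 221. ]
ytab [array([ 0.4322, -0.2467,  0.179 ]), array([ 0.4147, -0.2681,  0.179 ])]
block [array([ 0.5033, -0.2185,  0.    ]), array([ 0.4257, -0.1915,  0.    ]), array([ 0.388 , -0.3116,  0.    ]), array([ 0.508 , -0.2186,  0.    ]), array([ 0.4257, -0.1942,  0.    ])]
```

Add to h.py:
```python
def go(x,y,z,yaw=None):
    "needed turn about tool z (do first), then shift in tool axes after that turn"
    s=ctrl.read_state(); M=R.from_rotvec(s['tool_rot']); rz=0
    tx=M.as_matrix()[:,0]; cur=np.arctan2(tx[1],tx[0])
    if yaw is not None: rz=(cur-yaw+np.pi)%(2*np.pi)-np.pi
    M=M*R.from_rotvec([0,0,rz])
    print('yaw',round(cur,4),'rz',round(rz,4),'shift',M.inv().apply(np.array([x,y,z])-s['ee_pos']).round(4),'pos',s['ee_pos'].round(4),'gap',round(s['finger_gap'],4),'t',s['time_s'])
```

```text
(no output)
```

>>> pendant(increments=[0,0,-0.05,0,0,0.12,0,0,-0.05,0,0,0.12,0.03,-0.04,-0.03,0,0,0,0.04,-0.045,-0.01,0,0,0,0.04,-0.045,0,0,0,0])

```text
time_s: 0.78
ee_pos: [0.2447, -0.401, 0.3461]
tool_rot: [3.14, 0.011, 0.001]
ft_force: [0.6, -1.6, -0.2]
finger_gap: 0.094
finger_force: 0.0
```

>>> pendant(increments=[0.04,-0.045,0,0,0,0,0.04,-0.045,0,0,0,0,0.04,-0.04,0,0,0,0,0.02,-0.02,0,0,0,0,0,0,0,0,0,0])

```text
time_s: 1.4
ee_pos: [0.3835, -0.2501, 0.3452]
tool_rot: [-3.141, -0.017, 0.001]
ft_force: [-0.2, 0.8, 0.2]
finger_gap: 0.094
finger_force: 0.0
```

Run:
```python
from h import *
go(.58,-.01,.3,.0089); cap('wrist','w1'); d=np.load('pics/w1.npz');print(d['T'].round(3),d['K'][0])
```

```text
yaw 0.0106 rz 0.0017 shift [ 0.1987 -0.2384  0.0452] pos [ 0.3835 -0.2501  0.3452] gap 0.094 t 1.4
[[ 0.01  -0.961 -0.276  0.465]
 [-1.    -0.01  -0.003 -0.251]
 [-0.     0.276 -0.961  0.524]
 [ 0.     0.     0.     1.   ]] [352.07981911   0.         320.15614686]
```

View pics/w1.png

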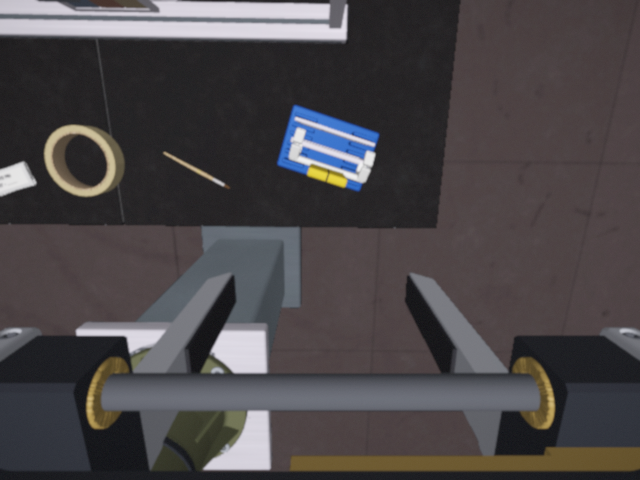

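Run:
```python
from h import *
A=atz('w1',308,172,.179);B=atz('w1',347,183,.179);print(A,B,atz('w1',328,177.5,.179),np.linalg.norm(A-B),np.arctan2(*(A-B)[1::-1])-np.pi/2, np.arctan2((A-B)[0],(A-B)[1]))
for z in(0.,.044):
    Q=[atz('w1',*q,z) for q in((294,107),(379,133),(361,190),(278,163))]; print(z,np.mean(Q,0),np.linalg.norm(Q[0]-Q[1]),np.linalg.norm(Q[1]-Q[2]),np.arctan2((Q[0]-Q[1])[0],(Q[0]-Q[1])[1]))
```

```text
[ 0.4321093 -0.2391573  0.179    ] [ 0.4218995  -0.27724189  0.179     ] [ 0.42703115 -0.25860468  0.179     ] 0.03942938336482564 -0.26192352394132934 0.26192352394132934
0.0 [ 0.44824043 -0.26237377  0.        ] 0.1255181647314014 0.08464135769667676 0.2712613349640945
0.044 [ 0.44963587 -0.26139435  0.044     ] 0.11498302070393938 0.07753713580239877 0.2712613349640942
```

>>> pendant(increments=[0.03,-0.05,0.005,0,0,0,0.03,-0.05,0.005,0,0,0,0.03,-0.05,0.005,0,0,0,0.03,-0.05,0.01,0,0,0,0.027,-0.04,0,0,0,0], aperture=0.056)

```text
time_s: 2.08
ee_pos: [0.5282, -0.0095, 0.3197]
tool_rot: [3.142, 0.011, -0.002]
ft_force: [0.5, 0.4, -0.1]
finger_gap: 0.0558
finger_force: 0.0
```

>>> pendant(increments=[0,0,0,0,0,0])

```text
time_s: 2.2
ee_pos: [0.5285, -0.0092, 0.3196]
tool_rot: [-3.141, -0.015, 0.002]
ft_force: [-0.2, -0.8, -0.9]
finger_gap: 0.056
finger_force: 0.0
```

Run:
```python
from h import *
go(.58,-.01,.3,.0089); cap('wrist','w2');
a=cv2.imread('pics/w2.png')[0:300,120:520];cv2.imwrite('pics/w2c.png',cv2.resize(a,None,fx=2,fy=2,interpolation=cv2.INTER_CUBIC))
```

```text
yaw 0.0097 rz 0.0008 shift [0.0515 0.0012 0.0195] pos [ 0.5285 -0.0092  0.3196] gap 0.056 t 2.2
```

View pics/w2c.png

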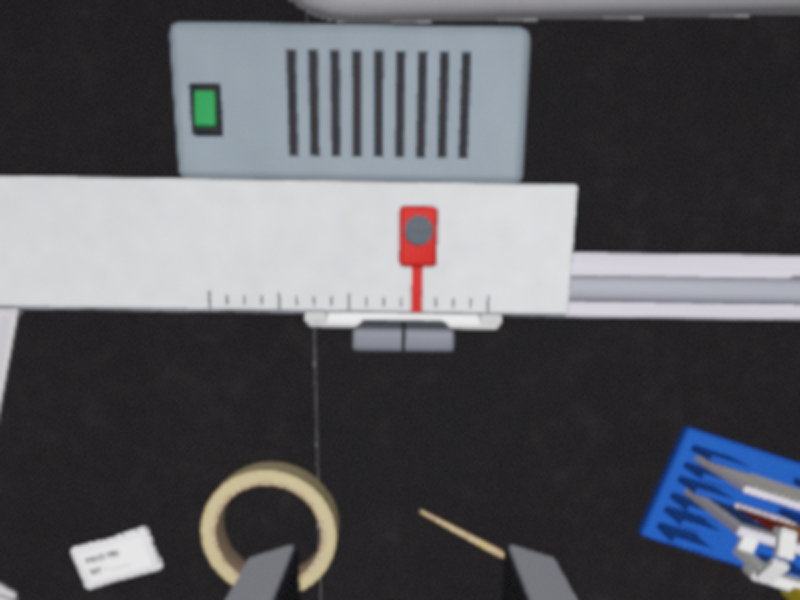

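Run:
```python
from h import *
g=lambda u,v,z:atz('w2',120+(u+.5)/2-.5,(v+.5)/2-.5,z).round(4)
for n,u,v,z in [('RF',568,315,.186),('RB',577,184,.186),('hood front left',20,306,.186),('tip',416,311,.187),('line',403,347,.221),('tabL',352,350,.221),('tabR',454,350,.221)]: print(n,g(u,v,z))
```

```text
RF [ 0.5935 -0.0824  0.186 ]
RB [ 0.6462 -0.0821  0.186 ]
hood front left [0.595  0.1545 0.186 ]
tip [ 0.5946 -0.0165  0.187 ]
line [ 0.5826 -0.0109  0.221 ]
tabL [0.5812 0.009  0.221 ]
tabR [ 0.5816 -0.0308  0.221 ]
```

>>> pendant(increments=[0.0535,0.002,0.03,0,0,0,0,0,0.05,0,0,0,0,0,0.04,0,0,0,0,-0.004,0,0,0,0,0,-0.006,0,0,0,0])

```text
time_s: 2.88
ee_pos: [0.5818, -0.0025, 0.2028]
tool_rot: [3.141, 0.01, 0.004]
ft_force: [0.5, -0.3, -0.5]
finger_gap: 0.0565
finger_force: 0.0
```

>>> pendant(increments=[0,-0.012,0,0,0,0,0,-0.016,0,0,0,0,0,-0.016,0,0,0,0,0,-0.016,0,0,0,0,0,-0.016,0,0,0,0])

```text
time_s: 3.5
ee_pos: [0.5806, 0.0756, 0.2005]
tool_rot: [3.142, 0.013, -0.0]
ft_force: [-0.1, -1.8, 0.5]
finger_gap: 0.0561
finger_force: 0.8
```

>>> pendant(increments=[0,-0.016,0,0,0,0,0,-0.016,0,0,0,0,0,-0.016,0,0,0,0,0,-0.016,0,0,0,0,0,-0.016,0,0,0,0])

```text
time_s: 4.12
ee_pos: [0.58, 0.1554, 0.2004]
tool_rot: [-3.142, -0.012, 0.0]
ft_force: [0.2, -2.3, 1.1]
finger_gap: 0.0559
finger_force: 0.7
```

>>> pendant(increments=[0,-0.010,0,0,0,0,0,-0.006,0,0,0,0,0,-0.004,0,0,0,0,0,0,0,0,0,0])

```text
time_s: 4.62
ee_pos: [0.5799, 0.1744, 0.2005]
tool_rot: [-3.141, -0.012, 0.0]
ft_force: [0.7, 0.1, 0.9]
finger_gap: 0.0558
finger_force: 0.0
```

Run:
```python
from h import *
go(.582,.198,.2,0); print(ctrl.read_state()['ft_force'])
```

```text
yaw 0.0078 rz 0.0078 shift [ 0.0021 -0.0236  0.0005] pos [0.5799 0.1744 0.2005] gap 0.0558 t 4.625
[0.66127538 0.10358172 0.92522892]
```

>>> pendant(increments=[0.001,-0.004,0,0,0,0,0,-0.004,0,0,0,0,0,-0.004,0,0,0,0,0,-0.003,0,0,0,0])

```text
time_s: 5.12
ee_pos: [0.5807, 0.1896, 0.2004]
tool_rot: [3.142, 0.012, -0.0]
ft_force: [0.1, -2.1, 1.4]
finger_gap: 0.0559
finger_force: 0.8
```

>>> pendant(increments=[0,-0.002,0,0,0,0,0,-0.002,0,0,0,0,0,-0.002,0,0,0,0,0,0,0,0,0,0])

```text
time_s: 5.62
ee_pos: [0.5807, 0.1955, 0.2004]
tool_rot: [-3.141, -0.012, 0.0]
ft_force: [-0.5, -0.6, -0.2]
finger_gap: 0.0559
finger_force: 0.0
```

>>> pendant(increments=[0,-0.002,0,0,0,0,0,-0.002,0,0,0,0,0,0,0,0,0,0])

```text
time_s: 6.0
ee_pos: [0.5807, 0.1992, 0.2004]
tool_rot: [3.141, 0.012, -0.0]
ft_force: [-0.9, -3.0, 0.0]
finger_gap: 0.0558
finger_force: 1.3
```

>>> pendant(increments=[0,-0.0015,0,0,0,0,0,0,0,0,0,0])

```text
time_s: 6.25
ee_pos: [0.5807, 0.1996, 0.2007]
tool_rot: [3.14, 0.011, -0.0]
ft_force: [-1.6, -9.8, 4.6]
finger_gap: 0.056
finger_force: 4.9
```

>>> pendant(increments=[0,-0.0015,0,0,0,0,0,0,0,0,0,0])

```text
time_s: 6.5
ee_pos: [0.5807, 0.2001, 0.2011]
tool_rot: [3.138, 0.01, -0.0]
ft_force: [-5.8, -16.7, 6.9]
finger_gap: 0.056
finger_force: 8.4
```

>>> pendant(increments=[-0.001,0.004,0,0,0,0,0,0.004,0,0,0,0,0,0,-0.03,0,0,0,0,0,-0.04,0,0,0,0,0,-0.04,0,0,-0.1])

```text
time_s: 7.12
ee_pos: [0.5796, 0.1945, 0.3117]
tool_rot: [-3.136, -0.173, 0.0]
ft_force: [-0.2, -0.6, 0.1]
finger_gap: 0.0557
finger_force: 0.0
```

>>> pendant(increments=[0,0,0,0,0,-0.18,0,0,0,0,0,-0.18,0,0,0,0,0,-0.18,0,0,0,0,0,-0.18,0,0,0,0,0,-0.18], aperture=0.05)

```text
time_s: 7.75
ee_pos: [0.5797, 0.1945, 0.3103]
tool_rot: [-2.746, -1.525, -0.0]
ft_force: [0.4, 0.3, -0.5]
finger_gap: 0.05
finger_force: 0.0
```

>>> pendant(increments=[0,0,0,0,0,-0.18,0,0,0,0,0,-0.118,0,0,0,0,0,0])

```text
time_s: 8.12
ee_pos: [0.5797, 0.1945, 0.3104]
tool_rot: [-2.496, -1.908, -0.0]
ft_force: [-0.3, -0.9, -0.4]
finger_gap: 0.0499
finger_force: 0.0
```

Run:
```python
from h import *
go(.4275,-.258,.30,1.306)
```

```text
yaw 1.3053 rz -0.0007 shift [-0.4766 -0.0285  0.0102] pos [0.5797 0.1945 0.3104] gap 0.0499 t 8.125
```

>>> pendant(increments=[-0.048,-0.003,0,0,0,0,-0.048,-0.003,0,0,0,0,-0.048,-0.003,0,0,0,0,-0.048,-0.003,0,0,0,0,-0.048,-0.003,0,0,0,0])

```text
time_s: 8.75
ee_pos: [0.5017, -0.0346, 0.3106]
tool_rot: [2.498, 1.905, 0.001]
ft_force: [0.6, -0.5, 0.5]
finger_gap: 0.0495
finger_force: 0.0
```

>>> pendant(increments=[-0.048,-0.003,0,0,0,0,-0.048,-0.003,0.01,0,0,0,-0.048,-0.003,0.02,0,0,0,-0.048,-0.003,0.02,0,0,0,-0.045,-0.002,0.02,0,0,0])

```text
time_s: 9.38
ee_pos: [0.4262, -0.2599, 0.24]
tool_rot: [2.498, 1.904, 0.001]
ft_force: [0.9, -0.2, -0.0]
finger_gap: 0.0503
finger_force: 0.0
```

>>> pendant(increments=[0,0,0,0,0,0,0,0,0,0,0,0])

```text
time_s: 9.62
ee_pos: [0.4271, -0.2582, 0.2408]
tool_rot: [2.497, 1.906, 0.001]
ft_force: [0.8, 0.0, 0.1]
finger_gap: 0.0502
finger_force: 0.0
```

Run:
```python
from h import *
go(.4275,-.258,.2,1.306); cap('wrist','w3'); cap('scene','sc3'); cap('side','sd3')
c=proj('w3',(.4275,-.258,.17)); print(c)
a=cv2.imread('pics/w3.png')
cv2.imwrite('pics/w3c.png',cv2.resize(a[180:480,120:520],None,fx=2,fy=2,interpolation=cv2.INTER_CUBIC))
```

```text
yaw 1.3038 rz -0.0022 shift [0.0003 0.0003 0.0408] pos [ 0.4271 -0.2582  0.2408] gap 0.0502 t 9.625
[318.84151598 247.55264033]
```

View pics/w3c.png

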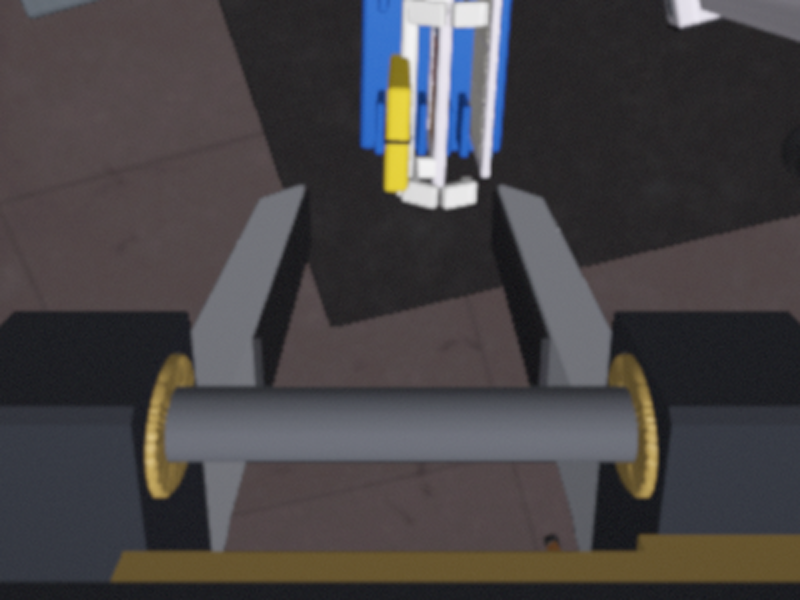

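Run:
```python
from h import *
g=lambda u,v,z=.179:atz('w3',120+(u+.5)/2-.5,180+(v+.5)/2-.5,z)
A,B,C,D=g(396,190),g(399,90),g(397,142),g(384,190);E=g(408,190)
print(A,B,C,np.linalg.norm(A-B),np.linalg.norm(D-E),'yaw',np.arctan2((B-A)[1],(B-A)[0]))
go(C[0],C[1],.146,np.arctan2((B-A)[1],(B-A)[0]))
```

```text
[ 0.42196619 -0.27522043  0.179     ] [ 0.43302111 -0.23911447  0.179     ] [ 0.4272333  -0.25747766  0.179     ] 0.03776045177589517 0.00880223988978591 yaw 1.2736795470248103
yaw 1.3064 rz 0.0327 shift [ 0.0002 -0.0003  0.0951] pos [ 0.4274 -0.2577  0.2411] gap 0.0499 t 9.775
```

>>> pendant(increments=[0,0,0.03,0,0,0.015,0,0,0.03,0,0,0,0,0,0.02,0,0,0,0,0,0.015,0,0,0,0,0,0,0,0,0])

```text
time_s: 10.4
ee_pos: [0.4268, -0.258, 0.145]
tool_rot: [-2.508, -1.89, 0.0]
ft_force: [-0.3, -0.6, -0.8]
finger_gap: 0.0498
finger_force: 0.0
```

>>> pendant(increments=[0,0,0,0,0,0,0,0,0,0,0,0,0,0,0,0,0,0,0,0,0,0,0,0,0,0,0,0,0,0], aperture=0, clamp_n=25)

```text
time_s: 11.02
ee_pos: [0.4267, -0.2585, 0.1455]
tool_rot: [-2.51, -1.89, 0.001]
ft_force: [-1.9, -0.2, 0.4]
finger_gap: 0.009
finger_force: 25.0
```

Run:
```python
from h import *
go(.4275,-.258,.146); print(ctrl.read_state()['ft_force'])
```

```text
yaw 1.2907 rz 0 shift [ 0.0007  0.0007 -0.0005] pos [ 0.4267 -0.2585  0.1455] gap 0.009 t 11.025
[-1.85792591 -0.16813232  0.39586982]
```

>>> pendant(increments=[0,0,-0.01,0,0,0,0,0,-0.015,0,0,0,0,0,-0.015,0,0,0,0,0,-0.02,0,0,0,0,0,-0.02,0,0,0])

```text
time_s: 11.65
ee_pos: [0.4269, -0.2585, 0.2271]
tool_rot: [2.509, 1.889, 0.001]
ft_force: [0.7, -0.4, -1.8]
finger_gap: 0.0092
finger_force: 25.0
```

>>> pendant(increments=[0,0,-0.02,0,0,0,0,0,-0.02,0,0,-0.1,0,0,0,0,0,-0.1,0,0,0,0,0,-0.08,0,0,0,0,0,0])

```text
time_s: 12.28
ee_pos: [0.4269, -0.2585, 0.2663]
tool_rot: [2.221, 2.22, 0.0]
ft_force: [-0.0, 0.6, -1.0]
finger_gap: 0.0088
finger_force: 25.0
```

Run:
```python
from h import *
go(.5345,-.162,.2605,1.571); print(ctrl.read_state()['ft_force'])
```

```text
yaw 1.5703 rz -0.0007 shift [0.0964 0.1076 0.0058] pos [ 0.4269 -0.2585  0.2663] gap 0.0088 t 12.275
[-0.02228985  0.59975946 -0.95970303]
```

>>> pendant(increments=[0.02,0.02,0,0,0,0,0.02,0.023,0,0,0,0,0.02,0.023,0,0,0,0,0.02,0.023,0.02,0,0,0,0.0164,0.0186,0.02,0,0,0])

```text
time_s: 12.9
ee_pos: [0.5353, -0.1612, 0.2254]
tool_rot: [2.223, 2.219, 0.001]
ft_force: [0.2, -0.4, -2.7]
finger_gap: 0.0087
finger_force: 25.0
```

>>> pendant(increments=[0,0,0.02,0,0,0,0,0,0.004,0,0,0,0,0,0,0,0,0,0,0,0,0,0,0])

```text
time_s: 13.4
ee_pos: [0.5346, -0.1624, 0.2026]
tool_rot: [2.221, 2.219, 0.001]
ft_force: [-0.3, 0.2, -1.2]
finger_gap: 0.009
finger_force: 25.0
```

Run:
```python
from h import *
go(.5345,-.162,.2025,1.571); cap('wrist','w4'); cap('scene','sc4'); cap('side','sd4')
ims=[]
for f in('sc4','sd4'):
    u,v=proj(f,(.575,-.15,.15)).astype(int); print(f,u,v)
    a=cv2.imread(f'pics/{f}.png'); x0=max(0,min(540,u-50));y0=max(0,v-75);print(x0,y0)
    ims.append(cv2.resize(a[y0:y0+150,x0:x0+100],None,fx=4,fy=4,interpolation=cv2.INTER_CUBIC))
cv2.imwrite('pics/c4.png',np.hstack(ims))
```

```text
yaw 1.57 rz -0.001 shift [ 0.0004 -0.0001  0.0001] pos [ 0.5346 -0.1624  0.2026] gap 0.009 t 13.4
sc4 350 207
300 132
sd4 315 218
265 143
```

View pics/c4.png

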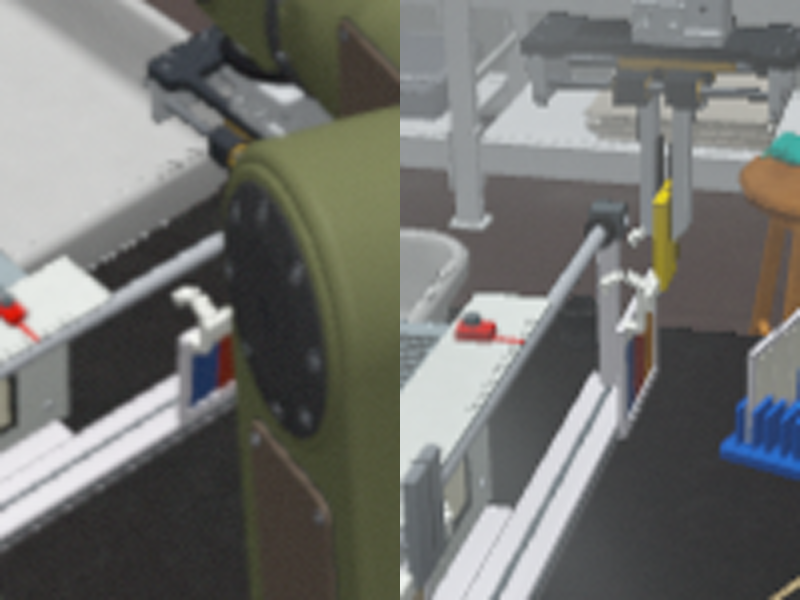

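Run:
```python
from h import *
for f,x0,o in(('sc4',300,0),('sd4',265,400)):
  for n,p in (('tiptop',(.567,-.1165,.189)),('tipend',(.569,-.1165,.176)),('pointer',(.593,-.0165,.187)),('tabtopL',(.535,-.141,.236))):
    u,v=proj(f,p); print(f,n,((u-x0)*4+o).round(),((v-(132 if o==0 else 143))*4).round())
```

```text
sc4 tiptop 175.0 288.0
sc4 tipend 172.0 300.0
sc4 pointer 35.0 337.0
sc4 tabtopL 237.0 246.0
sd4 tiptop 600.0 273.0
sd4 tipend 597.0 290.0
sd4 pointer 519.0 338.0
sd4 tabtopL 655.0 197.0
```

>>> pendant(increments=[0,0.01,0,0,0,0,0,0.015,0,0,0,0,0,0.015,0,0,0,0,0,0.01,0,0,0,0,0,0,0,0,0,0])

```text
time_s: 14.18
ee_pos: [0.5848, -0.162, 0.2011]
tool_rot: [-2.221, -2.221, 0.0]
ft_force: [-0.3, 0.7, -2.2]
finger_gap: 0.0088
finger_force: 25.0
```

>>> pendant(increments=[0,0,0.004,0,0,0,0,0,0.003,0,0,0,0,0,0.003,0,0,0,0,0,0,0,0,0])

```text
time_s: 14.68
ee_pos: [0.5842, -0.1621, 0.1912]
tool_rot: [-2.221, -2.221, 0.0]
ft_force: [0.5, -0.2, -1.3]
finger_gap: 0.0091
finger_force: 25.0
```

>>> pendant(increments=[0,0,0.002,0,0,0,0,0,0,0,0,0])

```text
time_s: 14.92
ee_pos: [0.5844, -0.162, 0.1894]
tool_rot: [-2.221, -2.221, 0.0]
ft_force: [-0.9, 0.0, -2.3]
finger_gap: 0.0086
finger_force: 25.0
```

>>> pendant(increments=[0,0,0.001,0,0,0,0,0,0,0,0,0])

```text
time_s: 15.18
ee_pos: [0.5844, -0.162, 0.1884]
tool_rot: [-2.221, -2.221, 0.0]
ft_force: [-1.0, 0.9, -2.0]
finger_gap: 0.0088
finger_force: 25.0
```

>>> pendant(increments=[0,0,0.001,0,0,0,0,0,0,0,0,0])

```text
time_s: 15.42
ee_pos: [0.5845, -0.1621, 0.1878]
tool_rot: [2.221, 2.221, 0.0]
ft_force: [-2.2, 0.8, 1.8]
finger_gap: 0.0088
finger_force: 25.0
```

>>> pendant(increments=[0,0,0.001,0,0,0,0,0,0,0,0,0])

```text
time_s: 15.68
ee_pos: [0.5845, -0.1621, 0.1877]
tool_rot: [2.221, 2.221, 0.001]
ft_force: [-4.6, 1.8, 9.5]
finger_gap: 0.009
finger_force: 25.0
```

>>> pendant(increments=[0,0,-0.001,0,0,0,0,0,0,0,0,0], clamp_n=6)

```text
time_s: 15.92
ee_pos: [0.5845, -0.1621, 0.1877]
tool_rot: [2.221, 2.221, 0.0]
ft_force: [-2.5, -0.2, 4.4]
finger_gap: 0.009
finger_force: 6.0
```

>>> pendant(increments=[0,0,0,0,0,0,0,0,0,0,0,0,0,0,0,0,0,0,0,0,0,0,0,0], aperture=0.04)

```text
time_s: 16.42
ee_pos: [0.5844, -0.1621, 0.1874]
tool_rot: [-2.221, -2.221, 0.0]
ft_force: [0.4, -0.3, -0.7]
finger_gap: 0.0397
finger_force: 0.0
```

>>> pendant(increments=[0,0,0,0,0,0,0,0,0,0,0,0,0,0,-0.03,0,0,0,0,0,-0.05,0,0,0,0,-0.02,-0.04,0,0,0])

```text
time_s: 17.05
ee_pos: [0.5646, -0.162, 0.309]
tool_rot: [2.221, 2.222, 0.0]
ft_force: [-0.4, -0.5, -0.1]
finger_gap: 0.0402
finger_force: 0.0
```

Run:
```python
from h import *
for n,f in(('scene','sc5'),('side','sd5'),('wrist','w5')): cap(n,f)
go(.582,-.162,.305,0)
```

```text
yaw 1.5705 rz 1.5705 shift [ 0.0175 -0.0003  0.0049] pos [ 0.5645 -0.1623  0.3098] gap 0.04 t 17.2
```

>>> pendant(increments=[0,0,0,0,0,0.175,0,0,0,0,0,0.175,0,0,0,0,0,0.175,0,0,0,0,0,0.175,0,0,0,0,0,0.175], aperture=0.056)

```text
time_s: 17.82
ee_pos: [0.5644, -0.162, 0.3059]
tool_rot: [-2.955, -1.062, 0.003]
ft_force: [0.7, 0.6, -0.3]
finger_gap: 0.0559
finger_force: 0.0
```

>>> pendant(increments=[0,0,0,0,0,0.175,0,0,0,0,0,0.175,0,0,0,0,0,0.175,0,0,0,0,0,0.17,0,0,0,0,0,0])

```text
time_s: 18.45
ee_pos: [0.5644, -0.162, 0.3062]
tool_rot: [-3.141, -0.003, 0.003]
ft_force: [-0.2, 0.6, 0.3]
finger_gap: 0.0561
finger_force: 0.0
```

Create det.py:
```python
from h import *
import sys
def det(f):
    cap('wrist',f); a=cv2.imread(f'pics/{f}.png'); h=cv2.cvtColor(a,cv2.COLOR_BGR2HSV)
    m=cv2.inRange(h,(22,150,90),(34,255,255)); m[330:]=0; n,l,s,c=cv2.connectedComponentsWithStats(m)
    for i in range(1,n):
        if s[i,4]>60:
            x,y,w,hh,A=s[i]; L=atz(f,x-.5,y+hh-3,.221);Rr=atz(f,x+w-.5,y+hh-3,.221); print('yellow',s[i],L.round(4),Rr.round(4),'mid y',(L[1]+Rr[1])/2)
    m=cv2.inRange(h,(0,170,90),(6,255,255))|cv2.inRange(h,(174,170,90),(180,255,255)); m[330:]=0; n,l,s,c=cv2.connectedComponentsWithStats(m)
    for i in range(1,n):
        if s[i,4]>20:
            ys,xs=np.where(l==i); b=ys.max(); u=xs[ys>=b-3].mean(); print('red',s[i],'tip',atz(f,u,b+.5,.187).round(4),'clip',atz(f,c[i][0],c[i][1],.195).round(4))
det(sys.argv[1]); go(.582,float(sys.argv[2]),.2,0)
```

```bash
python3 det.py w6 -.162
```

```text
yellow [ 291  203   54   23 1082] [ 0.5819 -0.1404  0.221 ] [ 0.5819 -0.182   0.221 ] mid y -0.16118560710168092
red [130 150  23  51 432] tip [ 0.5932 -0.0161  0.187 ] clip [ 0.6208 -0.0201  0.195 ]
yaw 0.0046 rz 0.0046 shift [1.770e-02 1.000e-04 1.064e-01] pos [ 0.5644 -0.162   0.3064] gap 0.0559 t 18.5
```

>>> pendant(increments=[0.0177,-0.001,0.03,0,0,0.004,0,0,0.045,0,0,0,0,0,0.03,0,0,0,0,-0.004,0,0,0,0,0,-0.006,0,0,0,0])

```text
time_s: 19.12
ee_pos: [0.5826, -0.1509, 0.2038]
tool_rot: [3.141, -0.003, 0.002]
ft_force: [-0.7, -0.7, -0.3]
finger_gap: 0.0562
finger_force: 0.3
```

>>> pendant(increments=[0,-0.010,0,0,0,0,0,-0.012,0,0,0,0,0,-0.014,0,0,0,0,0,-0.014,0,0,0,0,0,-0.014,0,0,0,0])

```text
time_s: 19.75
ee_pos: [0.5824, -0.086, 0.2025]
tool_rot: [-3.142, 0.005, -0.0]
ft_force: [-0.2, -0.6, 1.1]
finger_gap: 0.0559
finger_force: 0.5
```

>>> pendant(increments=[0,-0.014,0,0,0,0,0,-0.014,0,0,0,0,0,-0.012,0,0,0,0,0,-0.010,0,0,0,0,0,-0.006,0,0,0,0])

```text
time_s: 20.38
ee_pos: [0.5825, -0.0305, 0.2024]
tool_rot: [-3.142, 0.005, 0.0]
ft_force: [-0.4, -1.1, 1.0]
finger_gap: 0.056
finger_force: 0.5
```

>>> pendant(increments=[0,-0.004,0,0,0,0,0,0,0,0,0,0,0,0,0,0,0,0])

```text
time_s: 20.75
ee_pos: [0.5825, -0.0272, 0.2024]
tool_rot: [-3.142, 0.005, 0.0]
ft_force: [0.0, 0.1, 0.7]
finger_gap: 0.0562
finger_force: 0.0
```

Run:
```python
from h import *
go(.582,-.0163,.2,0); print(ctrl.read_state()['ft_force'])
```

```text
yaw -0.0034 rz -0.0034 shift [-0.0005 -0.0109  0.0024] pos [ 0.5825 -0.0272  0.2024] gap 0.0562 t 20.75
[0.03767448 0.11943519 0.70924618]
```

>>> pendant(increments=[0,-0.004,0,0,0,0,0,-0.004,0,0,0,0,0,-0.003,0,0,0,0,0,0,0,0,0,0])

```text
time_s: 21.25
ee_pos: [0.5826, -0.0157, 0.2025]
tool_rot: [-3.141, 0.004, -0.0]
ft_force: [0.2, 0.7, 0.6]
finger_gap: 0.0557
finger_force: 0.0
```

>>> pendant(increments=[0,0,0,0,0,0,0,0,0,0,0,0,0,0,0,0,0,0], aperture=0.048, clamp_n=3)

```text
time_s: 21.62
ee_pos: [0.5826, -0.0162, 0.2025]
tool_rot: [3.142, -0.005, 0.0]
ft_force: [0.6, -0.9, 0.1]
finger_gap: 0.048
finger_force: 0.4
```

>>> pendant(increments=[0,0,0,0,0,0,0,0,0,0,0,0,0,0,0,0,0,0], aperture=0.042, clamp_n=3)

```text
time_s: 22.0
ee_pos: [0.5826, -0.0161, 0.2024]
tool_rot: [3.142, -0.005, -0.0]
ft_force: [-0.4, -0.7, 0.7]
finger_gap: 0.0422
finger_force: 0.4
```

>>> pendant(increments=[0,0,0,0,0,0,0,0,0,0,0,0,0,0,0,0,0,0,0,0,0,0,0,0], aperture=0.056)

```text
time_s: 22.5
ee_pos: [0.5826, -0.016, 0.2025]
tool_rot: [-3.142, 0.005, -0.0]
ft_force: [-0.7, 0.2, 1.0]
finger_gap: 0.056
finger_force: 0.0
```

>>> pendant(increments=[0,0,-0.03,0,0,0,0,0,-0.04,0,0,0,-0.018,0,-0.04,0,0,0,0,0,0,0,0,0,0,0,0,0,0,0])

```text
time_s: 23.12
ee_pos: [0.5645, -0.016, 0.3117]
tool_rot: [-3.141, 0.005, 0.001]
ft_force: [0.2, -0.9, 0.4]
finger_gap: 0.0559
finger_force: 0.0
```

```bash
python3 det.py w7 -.0163
```

```text
yellow [ 296  200   52   24 1097] [0.5824 0.002  0.221 ] [ 0.5823 -0.0389  0.221 ] mid y -0.018419463598486535
red [311 150  17   8  91] tip [ 0.6292 -0.0167  0.187 ] clip [ 0.6336 -0.0166  0.195 ]
red [311 165  17  34 214] tip [ 0.5944 -0.0164  0.187 ] clip [ 0.614  -0.0165  0.195 ]
yaw -0.0032 rz -0.0032 shift [0.0177 0.0003 0.1112] pos [ 0.5645 -0.016   0.3112] gap 0.0561 t 23.175
```

Run:
```python
import cv2,numpy as np
a=cv2.imread('pics/w7.png');r=lambda b,f:cv2.resize(b,None,fx=f,fy=f,interpolation=cv2.INTER_CUBIC)
cv2.imwrite('pics/w7c.png',np.vstack([r(a[130:235,220:420],4),r(a[160:240,0:400],2)]))
```

```text
(no output)
```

View pics/w7c.png

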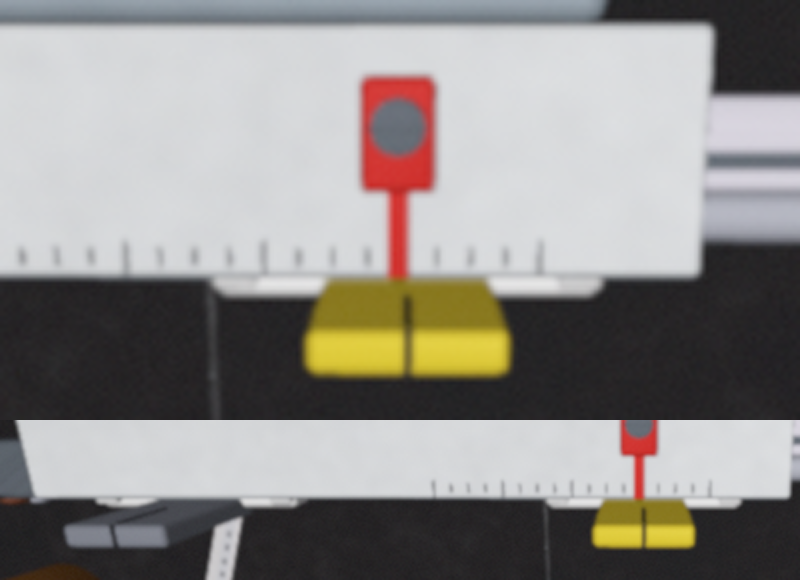

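Run:
```python
from h import *
print('fin',atz('w7',56.5,215,.221),'hood right',atz('w7',220+702/4,130+272/4,.186),'line',atz('w7',321.6,217,.221),'tip',atz('w7',319.3,198,.187))
s=ctrl.read_state();print(s['ft_force'],s['time_s'],s['joint_velocities'].round(3))
```

```text
fin [0.5878738  0.18887949 0.221     ] hood right [ 0.59441863 -0.08309595  0.186     ] line [ 0.58554279 -0.01850594  0.221     ] tip [ 0.5948214  -0.01666066  0.187     ]
[0.18557813 0.60585297 0.3108645 ] 23.175 [-0.001  0.009  0.002  0.     0.003  0.   ]
```

```bash
python3 -c "
from cell import ctrl
print(ctrl.sign_off())"
```

```text
the job is handed in; nothing more can be done
None
```

I handed the job in at about 23 s: the exposed carrier hangs against the left stop collar, and the fresh carrier hangs freely with its line about 2 mm right of the red pointer (5 mm allowed), both read from the wrist camera; no verdict was shown.

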